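# Scan the cleaner jug and open its safety cap

### The job

Book out the cleaner before opening it: take the hand scanner from its stand, hold it upright and still for about two seconds with its window roughly 5 cm over the middle of the barcode label on top of the rectangular jug, and stand it back in its stand. Then grip the jug's push-and-turn cap, press it down, twist it anticlockwise about a fifth of a turn while it is down, and lift it straight off. Finish still holding the cap level, about 6 cm straight above the jug's mouth, without letting go, and leave the other things on the counter where they are.

Things in the scene. Friction and masses are not known exactly. Their poses are not given: they have to be found in the camera images.
- scanner_center (a point): centre of the hand scanner: an upright black bar 32 x 28 mm in section (32 along its x), 150 mm tall, about 160 g, its window in the middle of its lower end face, looking straight down. It stands loosely in its stand; the upper 110 mm are free to grip. z points up along the bar; the window is 75 mm below this point.
- scanner_window (a point): centre of the scanner's window, in the middle of its lower end face (axes as for the scanner's centre)
- stand: the scanner's grey stand, fixed: foot plate 100 x 90 mm (100 along its x) with an open-topped rectangular socket in its middle, inside 44 x 40 mm (44 along its x), walls 5 mm thick, rim 48 mm above the counter. Origin under its centre, on the counter; z up. The bar goes in with its 32 mm side along the stand's x, 6 mm of play all round.
- stand_floor (a point): middle of the floor of the stand's socket, 8 mm above the counter; the scanner's window rests here
- jug: rectangular white plastic cleaner jug, 170 (its x) x 105 mm (its y), flat shoulder 112 mm above the counter, held immovably in a low steel bracket (190 x 125 mm) bolted down. Origin under its centre, on the counter, z up. The capped neck is 40 mm from the centre towards -x, the label 45 mm towards +x; a small handle sticks out 30 mm at the +x end, below the shoulder.
- label (a point): centre of the barcode label, 52 x 70 mm, lying flat face-up on the jug's shoulder, 113 mm above the counter
- jug_mouth (a point): centre of the rim of the neck (30 mm across), 150 mm above the counter, under the cap at the start; z up. Teeth in the cap sit in notches under lugs on the neck. Kept pressed, the cap turns anticlockwise seen from above; from 45 degrees on it is free and lifts straight off (70 is safe; a stop ends the turn near 135). Clockwise is blocked. It must rise 20 mm to clear the lugs.
- cap_center (a point): centre of the cap, half-way up: round ribbed white cap 40 mm tall, 40 g, grip part 50 mm across, flared rim 58 mm across round its lowest 7 mm (fingertips can press on the rim's upper face, 13 mm below this point). z up along its axis. Locked on at the start: lower edge 10 mm above the shoulder, top 162 mm above the counter, this point 8 mm below the jug's mouth.
- jug_plug (a joint): the sprung plug in the neck that pushes the cap up: 0 m with the cap locked on, negative by as much as the cap is pressed down, +0.002 with the cap off. Pushes 5 N at the start plus 1 N per mm pressed. The cap must go down at least 4.5 mm (10 N) to leave its notches; it can go down 8 mm (13 N).
- tub: bystander: round white plastic tub with a plain lid 110 mm across, 115 mm tall; origin under its centre
- tin_a: bystander: round pastry tin, 87 mm across, 45 mm tall; origin under its centre
- tin_b: bystander: round pastry tin, 87 mm across, 30 mm tall; origin under its centre
- bell: bystander: counter bell, 72 mm across, 51 mm tall; origin under its centre
There are look-alikes about, which are no part of the job. What is shaped like the part that bears cap_center but blue, red or turquoise is not meant.

How it is judged:
By the outcome, as a careful person would: the job done as asked, in the order asked, and still so for the second after the job is handed in, while the arm keeps its last pose, push and grip.
It also fails if it takes over 64 s, if anything falls off the work surface, if the arm or the gripper's body presses on something with over 40 N, if the wrist force passes 120 N, or if a joint passes its speed limit or range.

### The arm

A 7-joint arm with a two-finger parallel gripper is mounted at the origin on the work surface. World frame = base frame: x ahead of the robot, y to its left, z up, the work surface at z = 0. Lengths are in m, angles in rad, forces in N, time in s.
With the tool pointing down it reaches from about 0.425 to 0.925 m from the base axis. Payload 6.8 kg.
Tool frame: the origin (TCP) lies on the centre line of the jaws, within the pads' length; the fingertips stand 17 mm ahead of it and the grasp point (between the pads) lies 2 mm behind it; z points along the fingers, x is the direction in which the jaws open and shut, and the axes are right-handed (so a half turn about z gives the same grasp; the last joint's range is limited). The gripper opens to 85 mm and grips with 20 to 120 N. Pads are 22 mm wide; open, the fingers measure 114 mm over their backs; the gripper's body (76 mm by 85 mm) begins 54 mm behind the grasp point. The pads swing forward as they close: fully open they stand 13 mm farther back than shut.
Start: joints at [1.159, 0.477, 0.022, 1.555, -0.011, 1.109, -0.083], TCP at [0.202, -0.644, 0.248] pointing down, gripper open.
Joint ranges: [-2.96, 2.96], [-0.34, 2.1], [-1.41, 1.46], [0.24, 2.44], [-1.37, 4.51], [0.17, 1.92], [-2.96, 2.96]. Speed limits (rad/s): [2.39, 2.39, 3.14, 3.14, 3.14, 3.14, 3.14].

### API

Orientations are given as a unit quaternion [w, x, y, z].
In Python, from station import status, read_camera, camera_model, bot gives the robot as it stands.
- The arm moves only by the tool arm_command, never from a script. Its argument "series" is a list of rows, each a list of 3 entries, a list of its own where there are three numbers: the finger opening in mm, from 0 to 85.4, then the shift along the tool's x, y, z in mm, then the turn about the tool's z in rad. In form: [[gripper, [dx, dy, dz], roll], ...]. A call has 1 to 8 rows; each row is the pose to reach, as a shift and turn from the pose commanded when the call began, along the tool's axes at that moment; what a row does not reach only later rows make up. A row lasts 1/8 s, in which the tool goes at most 62.5 mm and 10.7 degrees, less where a joint would pass 70% of its speed; a pose out of reach is approached as far as the arm can. A call with a gripper value outside its range is refused whole. The fingers move at their own pace and stop on an object; "squeeze" is the grip in N (left out, the last holds). Time passes only in rows, so rows that repeat a pose let the fingers close. It gives the time, the measured TCP pose, the force and the opening at its end, in the units of the state.
- status.get_obs(): the state, without advancing time (a new reading comes with each control period).
- read_camera(name): name is "side" or "top"; returns the picture (400x640x3 uint8, blue, green, red); there is no depth.
- camera_model(name): a dict with "fov_y" (degrees; the focal length in pixels is half the picture's height over the tangent of half this angle, whatever the lens; pixels are square), "cx", "cy" (the principal point, pixels), "R" (3x3) and "t" (3): a world point X has camera coordinates R X + t. Camera axes: x right, y down, z forward; pixel columns grow to the right and rows downward; lengths in m; the calibration is good to about 2 mm. A picture is of the moment at which its call begins. camera_model takes no time and is no camera call.
- bot.hand_in(): hands the job in, once; it reports no verdict.
The state is a dict: "t": time; "q": joint angles; "joint_vel": joint speeds; "joint_torque": joint torques, N m; "eef_pos": TCP position; "tool_rot": TCP orientation; "contact_force": force on the tool from outside, world axes, zero at the start; "torque": the same for the moment, N m; "gripper_width": opening from 0.0 (shut) to 1.0 (fully open).
Only numpy, scipy, OpenCV 4.12 (cv2) and the standard library are available. Lean on these libraries where they do the work, as an engineer would, in place of code of your own. Each camera call takes 0.05 s, during which the arm holds its last target.

## Working session

There is one attempt and no reset: what is moved stays moved. The work goes in short steps, Python scripts to look and compute and a tool call to move; the robot and the scene stay as the last step left them, time stands still between calls to the robot, and variables do not carry over. Pictures are saved under pics/ and viewed, and the job is handed in when it is done.

Besides the shell and the picture viewer there is one more tool, called after ">>>" as name(argument=value, ...) on one line, values as JSON. arm_command: Moves the arm, as the interface text tells. Its arguments: {"type":"object","properties":{"series":{"type":"array"},"squeeze":{"type":"number"}},"required":["series"]}

```bash
ls; mkdir -p pics
python3 - <<'E'
from station import status, read_camera, camera_model, bot
import cv2
o=status.get_obs()
for k in o: print(k,o[k])
for n in("side","top"):
    m=camera_model(n); print(n,m)
    cv2.imwrite(f"pics/{n}0.png",read_camera(n))
E
```

```text
pics
t 0.0
q [ 1.15889056  0.47781877  0.02234568  1.55649907 -0.01147215  1.10932757
 -0.08308368]
joint_vel [-0.00122237 -0.00165713 -0.000615   -0.00028762 -0.00081496  0.0011304
 -0.00123837]
joint_torque [ 1.15183325e-04 -5.96452439e+01  1.60805516e+00 -2.81201380e+01
  1.24207433e-02  9.40084748e-03  4.13057091e-05]
eef_pos [ 0.20172484 -0.64352865  0.24729321]
tool_rot [-4.97898480e-04  8.05976169e-01 -5.91947201e-01 -8.23406026e-04]
contact_force [-0.01691503  0.42380947  0.22472616]
torque [ 0.02245949 -0.04555203  0.05541288]
gripper_width 0.9995442504147107
side {'fov_y': 48.33016135736797, 'cx': 318.5843798579112, 'cy': 197.93738457100395, 'R': array([[ 0.98924839, -0.14623781,  0.00145591],
       [-0.09427301, -0.645272  , -0.75811387],
       [ 0.11180437,  0.74982568, -0.65212057]]), 't': array([-0.56732059,  0.19596166,  1.16672387])}
top {'fov_y': 50.45804494288087, 'cx': 325.1172292432361, 'cy': 203.33364544104427, 'R': array([[ 0.0234303 , -0.99965434,  0.01192562],
       [-0.99503043, -0.02447335, -0.09651684],
       [ 0.09677534, -0.00960493, -0.9952599 ]]), 't': array([0.03190319, 0.57009954, 0.98186487])}
```

View pics/side0.png

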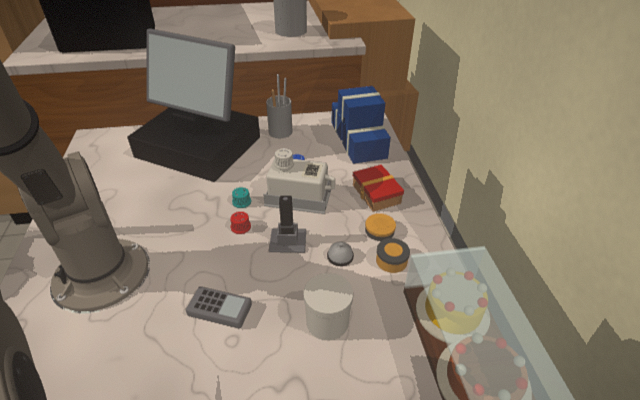

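View pics/top0.png

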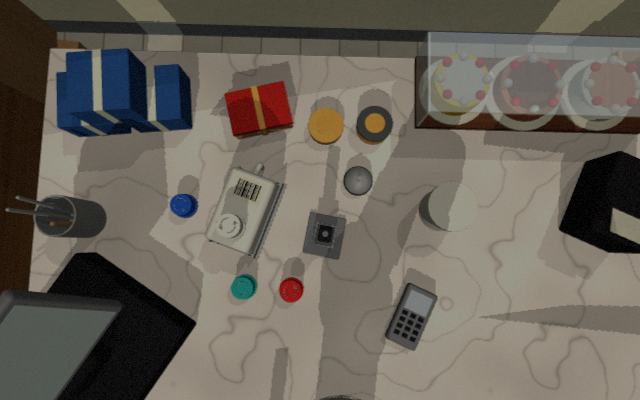

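The side view shows the scanner in its stand at about (287,230), and the jug at (298,183) with its cap at (284,158). The top view shows the stand at (324,235), the scanner's top at (325,233), the jug's cap at (229,226) and the label at (248,189). I'll enlarge these regions to get exact pixels.

Run:
```python
import cv2
a=cv2.imread("pics/top0.png"); b=cv2.imread("pics/side0.png")
def crop(im,x0,y0,w,h,s,fn):
    c=cv2.resize(im[y0:y0+h,x0:x0+w],None,fx=s,fy=s,interpolation=cv2.INTER_CUBIC)
    for i in range(0,w,10):
        cv2.line(c,(i*s,0),(i*s,4 if i%50 else 10),(0,0,255),1); 
        if i%20==0: cv2.putText(c,str(x0+i),(i*s,18),0,.4,(0,0,255),1)
    for i in range(0,h,10):
        cv2.line(c,(0,i*s),(6,i*s),(0,0,255),1)
        if i%20==0: cv2.putText(c,str(y0+i),(8,i*s+4),0,.4,(0,0,255),1)
    cv2.imwrite(fn,c)
crop(a,200,155,160,110,5,"pics/topc.png")
crop(b,225,140,130,118,5,"pics/sidec.png")
```

```text
(no output)
```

View pics/topc.png

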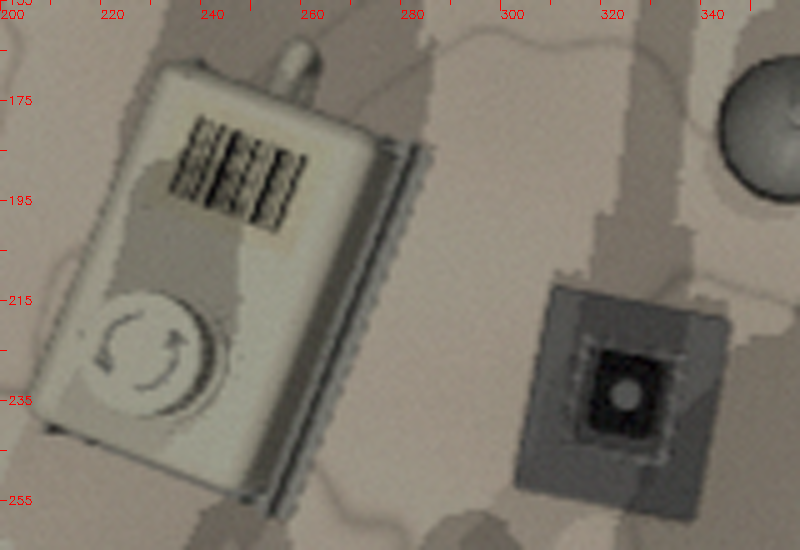

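View pics/sidec.png

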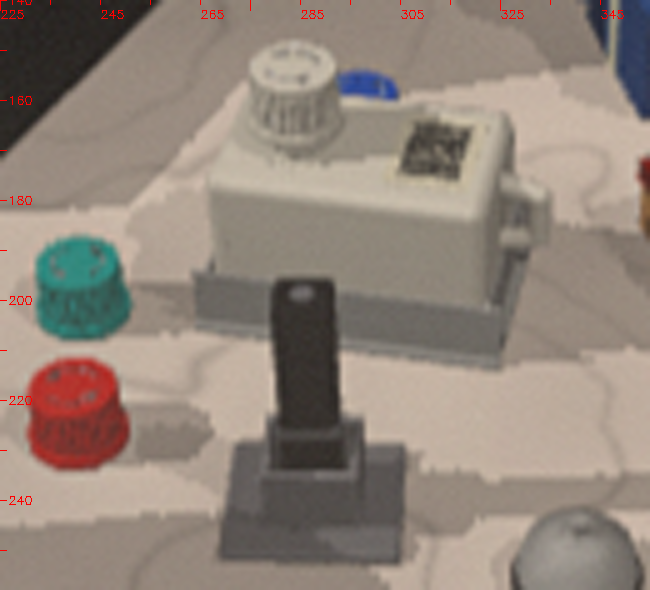

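```bash
cat > h.py <<'E'
import numpy as np
from station import status, read_camera, camera_model, bot
H={n:camera_model(n) for n in("side","top")}
def proj(n,X):
    m=H[n]; f=200/np.tan(np.radians(m["fov_y"]/2)); c=np.asarray(X)@np.array(m["R"]).T+m["t"]
    return np.stack([m["cx"]+f*c[...,0]/c[...,2], m["cy"]+f*c[...,1]/c[...,2]],-1)
def back(n,p,z):
    m=H[n]; f=200/np.tan(np.radians(m["fov_y"]/2)); R=np.array(m["R"]);C=-R.T@m["t"]
    d=R.T@np.array([(p[0]-m["cx"])/f,(p[1]-m["cy"])/f,1]); return C+d*(z-C[2])/d[2]
def T(c): return np.array([200,155])+(np.array(c)+.5)/5-.5
def S(c): return np.array([225,140])+(np.array(c)+.5)/5-.5
E
python3 - <<'E'
from h import *
np.set_printoptions(precision=4,suppress=True)
for z in (0.005,0.008):
  t=[back("top",T(c),z)[:2] for c in [(555,283),(731,318),(693,521),(516,487)]]
  s=[back("side",S(c),z)[:2] for c in [(235,443),(405,445),(400,562),(220,556)]]
  for n,q in(("top",t),("side",s)):
    print(z,n,np.mean(q,0),[np.linalg.norm(q[i]-q[(i+1)%4]) for i in range(4)],[np.degrees(np.arctan2(*(q[(i+1)%4]-q[i])[::-1])) for i in range(4)])
print("scanner top",back("top",T((625,395)),.158),back("side",S((302,294)),.158))
print("cap top",back("top",T((147,355)),.162),back("side",S((293,62)),.162))
print("label",back("top",T((238,172)),.113),back("side",S((436,151)),.113))
t=[back("top",T(c),.112)[:2] for c in[(165,62),(385,137),(247,497),(35,412)]]
print("jug",np.mean(t,0),[np.linalg.norm(t[i]-t[(i+1)%4]) for i in range(4)],[np.degrees(np.arctan2(*(t[(i+1)%4]-t[i])[::-1])) for i in range(4)])
E
```

```text
0.005 top [0.4947 0.0454] [np.float64(0.0870123685736871), np.float64(0.09940540235637003), np.float64(0.08657375635805724), np.float64(0.10002992952206963)] [np.float64(-99.8813110871203), np.float64(170.4878369109225), np.float64(80.52951122522927), np.float64(-9.261952503334426)]
0.005 side [0.4921 0.0446] [np.float64(0.0981569239291254), np.float64(0.09068321274404055), np.float64(0.09869700018728579), np.float64(0.08790068265625463)] [np.float64(-9.281242242411166), np.float64(-98.86807438002121), np.float64(169.1045157173133), np.float64(80.81849725738276)]
0.008 top [0.4946 0.0454] [np.float64(0.08675815815770223), np.float64(0.09911498515363919), np.float64(0.08632082736672061), np.float64(0.09973768773608474)] [np.float64(-99.88131108712028), np.float64(170.4878369109225), np.float64(80.52951122522921), np.float64(-9.261952503334431)]
0.008 side [0.492  0.0417] [np.float64(0.09783162519861406), np.float64(0.0903826824013656), np.float64(0.09836991160727501), np.float64(0.08760937380778439)] [np.float64(-9.281242242411187), np.float64(-98.86807438002121), np.float64(169.10451571731326), np.float64(80.81849725738279)]
scanner top [0.494  0.0464 0.158 ] [0.4921 0.0443 0.158 ]
cap top [0.5056 0.2421 0.162 ] [0.5053 0.2477 0.162 ]
label [0.588  0.2168 0.113 ] [0.5847 0.2146 0.113 ]
jug [0.5426 0.2279] [np.float64(0.10207387407045865), np.float64(0.16647955955613827), np.float64(0.0987073942256154), np.float64(0.16165898932378675)] [np.float64(-107.515793571295), np.float64(161.14252569608232), np.float64(69.71115425253358), np.float64(-17.663229520820213)]
```

Run:
```python
from h import *
import cv2
a=cv2.imread("pics/top0.png"); b=cv2.imread("pics/side0.png")
# overlay model
def draw(im,n,s,x0,y0,w,h,J,yaw,St,ys):
    c=cv2.resize(im[y0:y0+h,x0:x0+w],None,fx=s,fy=s,interpolation=cv2.INTER_CUBIC)
    def poly(P,col):
        p=(proj(n,np.array(P))-[x0,y0]+.5)*s-.5
        cv2.polylines(c,[np.round(p*8).astype(int)],True,col,1,cv2.LINE_AA,3)
    def rect(o,y,w_,h_,z,cx=0,cy=0):
        R=np.array([[np.cos(y),-np.sin(y)],[np.sin(y),np.cos(y)]])
        q=np.array([[1,1],[1,-1],[-1,-1],[-1,1]])*[w_/2,h_/2]+[cx,cy]
        return np.c_[q@R.T+o,np.full(4,z)]
    def circ(o,y,cx,r,z):
        t=np.linspace(0,2*np.pi,60); 
        return np.c_[o[0]+cx*np.cos(y)+r*np.cos(t),o[1]+cx*np.sin(y)+r*np.sin(t),np.full(60,z)]
    G=(0,255,0)
    poly(rect(J,yaw,.17,.105,.112),G); poly(rect(J,yaw,.19,.125,.0),(0,255,255)); poly(rect(J,yaw,.052,.07,.113,.045),(0,0,255))
    poly(circ(J,yaw,-.04,.025,.162),(255,0,0)); poly(circ(J,yaw,-.04,.029,.122),(255,0,0))
    poly(rect(St,ys,.1,.09,.006),G); poly(rect(St,ys,.032,.028,.158),(0,0,255)); poly(rect(St,ys,.054,.05,.048),(0,255,255))
    return c
J=np.array([.5426,.2285]);yaw=np.radians(-18);St=np.array([.4935,.0448]);ys=np.radians(-9.6)
cv2.imwrite("pics/ot.png",draw(a,"top",5,200,155,160,110,J,yaw,St,ys))
cv2.imwrite("pics/os.png",draw(b,"side",5,225,140,130,118,J,yaw,St,ys))
```

```text
(no output)
```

View pics/ot.png

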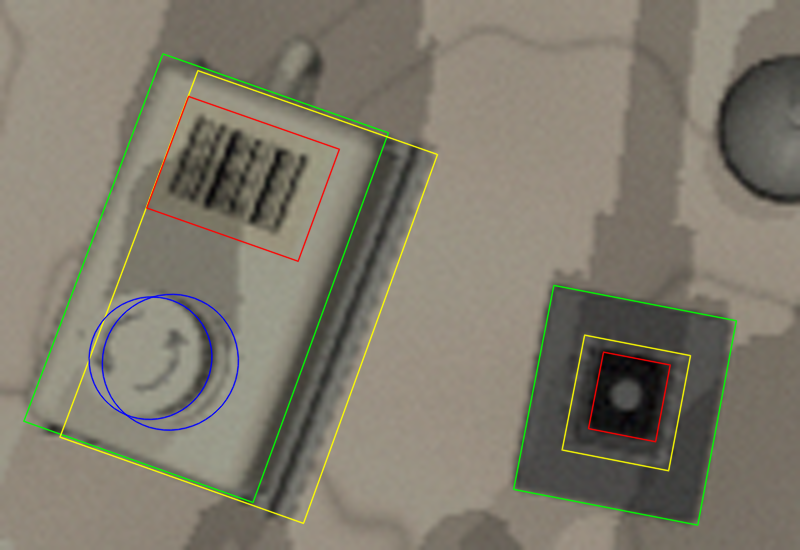

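View pics/os.png

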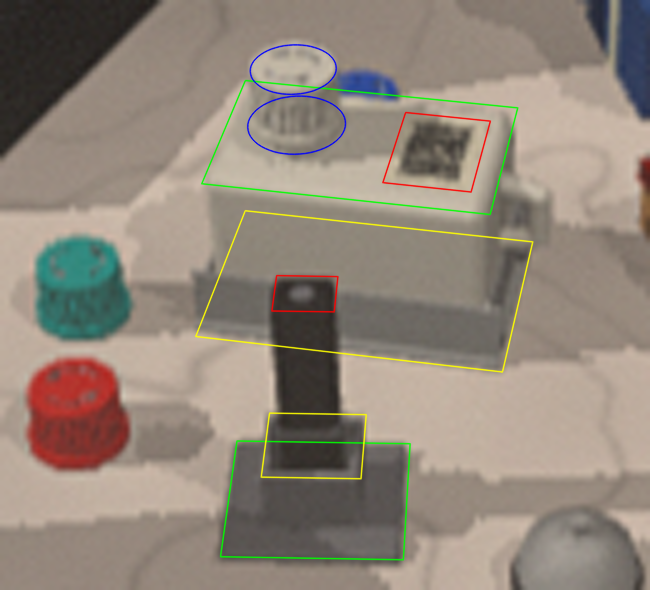

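```bash
cat >> h.py <<'E'
def th_now():
    w,x,y,z=status.get_obs()["tool_rot"]; return np.arctan2(2*(x*y+w*z),1-2*(y*y+z*z))
def plan(target,th=None,pos=None,theta=None):
    o=status.get_obs(); p=np.array(o["eef_pos"]) if pos is None else np.array(pos); t=th_now() if theta is None else theta
    d=np.array(target)-p
    dx=d[0]*np.cos(t)+d[1]*np.sin(t); dy=d[0]*np.sin(t)-d[1]*np.cos(t)
    print("shift mm",np.round([dx*1e3,dy*1e3,-d[2]*1e3],1),"roll",None if th is None else round(-(th-t),3),"| pos",p.round(4),"th",round(np.degrees(t),2),"F",np.round(o["contact_force"],1),"t",round(o["t"],2),"w",round(o["gripper_width"]*85.4,1),"q",np.round(o["q"],2))
E
python3 - <<'E'
from h import *
plan((.46,-.30,.33),np.radians(-9.6))
for n,p,z in(("tub",(450,205),.115),("tub top",(452,203),.115)): print(back("top",p,z))
E
```

```text
shift mm [-250.6 -349.2  -82.6] roll -1.099 | pos [ 0.2018 -0.6436  0.2474] th -72.59 F [-0.1  0.1 -0.1] t 0.1 w 85.2 q [ 1.16  0.48  0.02  1.56 -0.01  1.11 -0.08]
[ 0.56369188 -0.22548634  0.115     ]
[ 0.56817639 -0.22987946  0.115     ]
```

>>> arm_command(series=[[85, [-31, -44, -20], -0.137], [85, [-62, -87, -40], -0.275], [85, [-94, -131, -60], -0.412], [85, [-125, -175, -83], -0.55], [85, [-157, -218, -83], -0.687], [85, [-188, -262, -83], -0.824], [85, [-219, -305, -83], -0.962], [85, [-251, -349, -83], -1.099]], squeeze=40)

```text
t: 1.1
eef_pos: [0.4604, -0.2987, 0.3311]
tool_rot: [0.0, 0.997, -0.082, -0.0]
contact_force: [0.1, -0.0, -0.1]
gripper_width: 0.999
```

Run:
```python
from h import *
plan((.493,.0455,.26),np.radians(-9.6))
```

```text
shift mm [ -24.  -345.    71.1] roll 0.004 | pos [ 0.4604 -0.2987  0.3311] th -9.39 F [ 0.1 -0.  -0.1] t 1.1 w 85.3 q [ 0.77  0.22 -0.36  1.74  0.08  1.2   0.22]
```

>>> arm_command(series=[[85, [-4, -50, 0], 0], [85, [-8, -100, 0], 0], [85, [-12, -150, 0], 0], [85, [-15, -200, 10], 0], [85, [-18, -250, 30], 0], [85, [-21, -300, 50], 0], [85, [-24, -345, 71], 0], [85, [-24, -345, 71], 0]])

```text
t: 2.1
eef_pos: [0.4926, 0.0478, 0.2588]
tool_rot: [-0.001, 0.997, -0.08, -0.002]
contact_force: [-0.2, -0.2, 0.9]
gripper_width: 0.998
```

Run:
```python
from h import *
import cv2
plan((.493,.0455,.118),np.radians(-9.6))
a=read_camera("side");b=read_camera("top")
c=cv2.resize(a[100:300,200:400],None,fx=2.9,fy=2.9,interpolation=cv2.INTER_CUBIC)
cv2.imwrite("pics/s1.png",c); cv2.imwrite("pics/t1.png",b)
```

```text
shift mm [  0.8   2.2 140.8] roll 0.006 | pos [0.4926 0.0478 0.2588] th -9.23 F [-0.2 -0.2  0.9] t 2.1 w 85.3 q [ 0.32  0.22 -0.61  1.93  0.15  1.03 -0.52]
```

View pics/s1.png

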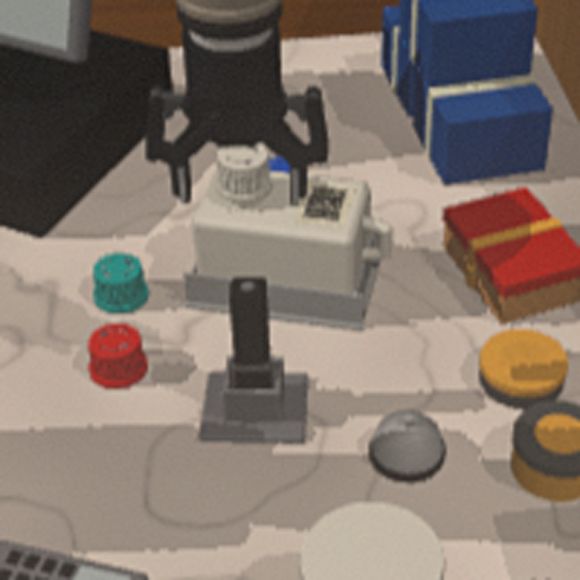

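View pics/t1.png

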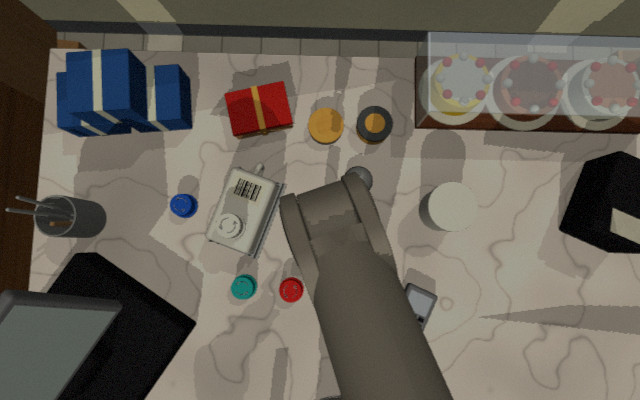

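The side crop shows the open fingers centred at full-picture pixel (283,168), and the stand is undisturbed. In the top view the arm hides the stand. I'll go down partway and check alignment.

>>> arm_command(series=[[85, [0, 0, 30], 0], [85, [0, 0, 60], 0], [85, [0, 0, 60], 0]])

```text
t: 2.58
eef_pos: [0.4927, 0.0419, 0.199]
tool_rot: [0.001, 0.996, -0.085, -0.002]
contact_force: [-0.1, 0.0, 0.1]
gripper_width: 0.995
```

Run:
```python
from h import *
import cv2
plan((.493,.0455,.118),np.radians(-9.6))
a=read_camera("side")
s=6
c=cv2.resize(a[150:250,235:335],None,fx=s,fy=s,interpolation=cv2.INTER_CUBIC)
o=status.get_obs();p=proj("side",np.array(o["eef_pos"])+[0,0,-.004]);print(p)
q=(p-[235,150]+.5)*s; cv2.circle(c,tuple(q.astype(int)),3,(0,0,255),-1)
cv2.imwrite("pics/s2.png",c)
```

```text
shift mm [-0.4 -3.6 81. ] roll -0.003 | pos [0.4927 0.0419 0.199 ] th -9.77 F [-0.1  0.   0.1] t 2.58 w 85.0 q [ 0.29  0.3  -0.59  2.    0.21  0.91 -0.58]
[285.00938298 187.26986736]
```

View pics/s2.png

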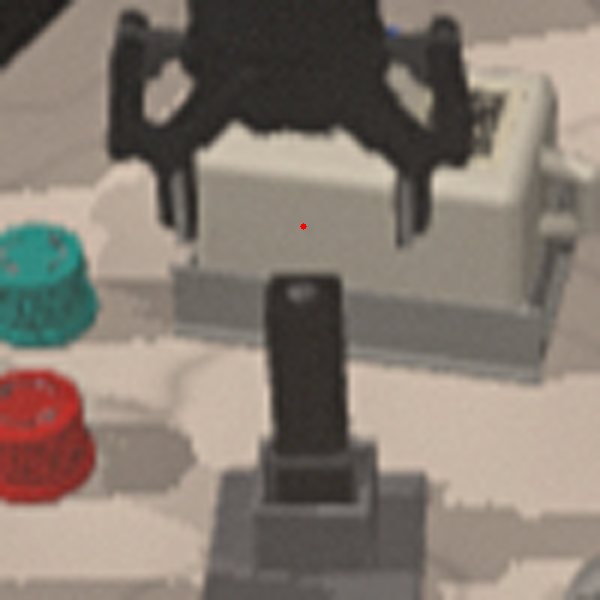

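>>> arm_command(series=[[85, [0.5, -3, 0], 0], [85, [0.5, -3, 0], 0], [85, [0.5, -3, 0], 0]])

```text
t: 3.0
eef_pos: [0.4953, 0.0469, 0.201]
tool_rot: [-0.0, 0.996, -0.084, 0.001]
contact_force: [-0.4, -0.0, -0.7]
gripper_width: 0.998
```

Run:
```python
from h import *
plan((.494,.0457,.118),np.radians(-9.6))
```

```text
shift mm [-1.1  1.4 83. ] roll -0.0 | pos [0.4953 0.0469 0.201 ] th -9.62 F [-0.4 -0.  -0.7] t 3.0 w 85.2 q [ 0.29  0.3  -0.6   1.99  0.21  0.91 -0.58]
```

Run:
```python
from h import *
for i in range(6):
    plan((.494,.0457,.118),np.radians(-9.6)); read_camera("top")
```

```text
shift mm [-1.1  1.4 83. ] roll -0.0 | pos [0.4953 0.0469 0.201 ] th -9.62 F [-0.4 -0.  -0.7] t 3.0 w 85.2 q [ 0.29  0.3  -0.6   1.99  0.21  0.91 -0.58]
shift mm [-1.   1.3 82.8] roll -0.0 | pos [0.4952 0.0469 0.2008] th -9.63 F [ 0.5 -0.6 -0.1] t 3.05 w 85.1 q [ 0.29  0.3  -0.59  1.99  0.21  0.91 -0.58]
shift mm [-0.9  1.3 82.7] roll -0.001 | pos [0.4951 0.0468 0.2007] th -9.63 F [-0.1 -0.6 -0.6] t 3.1 w 85.3 q [ 0.29  0.3  -0.59  1.99  0.21  0.91 -0.58]
shift mm [-0.8  1.3 82.5] roll -0.0 | pos [0.495  0.0468 0.2005] th -9.63 F [-0.6 -0.1  0.7] t 3.15 w 85.1 q [ 0.29  0.3  -0.59  1.99  0.21  0.91 -0.58]
shift mm [-0.7  1.3 82.4] roll -0.0 | pos [0.4949 0.0468 0.2004] th -9.63 F [-0.1 -0.6 -0.4] t 3.2 w 85.0 q [ 0.29  0.3  -0.59  1.99  0.21  0.91 -0.58]
shift mm [-0.7  1.2 82.4] roll -0.0 | pos [0.4949 0.0468 0.2004] th -9.62 F [-0.3  0.3 -0.5] t 3.25 w 84.8 q [ 0.29  0.3  -0.59  1.99  0.21  0.91 -0.58]
```

>>> arm_command(series=[[85, [-0.5, 1, 30], 0], [85, [-0.5, 1, 60], 0], [85, [-0.5, 1, 82], 0], [85, [-0.5, 1, 82], 0], [85, [-0.5, 1, 82], 0], [60, [-0.5, 1, 82], 0], [45, [-0.5, 1, 82], 0], [45, [-0.5, 1, 82], 0]])

```text
t: 4.3
eef_pos: [0.4945, 0.0459, 0.1187]
tool_rot: [-0.0, 0.996, -0.084, 0.0]
contact_force: [-0.6, 0.4, -0.1]
gripper_width: 0.524
```

Run:
```python
from h import *
import cv2
plan((.494,.0457,.118),np.radians(-9.6))
a=read_camera("side")
s=6
c=cv2.resize(a[150:250,235:335],None,fx=s,fy=s,interpolation=cv2.INTER_CUBIC)
cv2.imwrite("pics/s3.png",c)
```

```text
shift mm [-0.4  0.3  0.7] roll -0.001 | pos [0.4945 0.0459 0.1187] th -9.63 F [-0.6  0.4 -0.1] t 4.3 w 44.7 q [ 0.23  0.42 -0.55  2.06  0.32  0.74 -0.68]
```

View pics/s3.png

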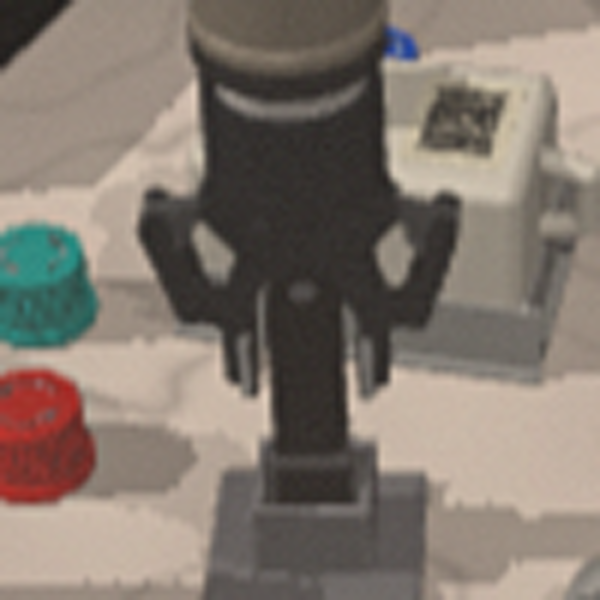

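The pads straddle the bar almost evenly, with inner faces at crop x≈257 and 363 and the bar at 272–345. I'll close the gripper.

>>> arm_command(series=[[30, [0, 0, 0], 0], [25, [0, 0, 0], 0], [25, [0, 0, 0], 0], [25, [0, 0, 0], 0]], squeeze=45)

```text
t: 4.85
eef_pos: [0.4941, 0.0459, 0.1185]
tool_rot: [0.0, 0.996, -0.084, -0.0]
contact_force: [-2.1, -0.6, 4.6]
gripper_width: 0.372
```

Run:
```python
from h import *
plan((.586,.2153,.2735))
```

```text
shift mm [  62.2 -182.4 -155. ] roll None | pos [0.4941 0.0459 0.1185] th -9.63 F [-2.1 -0.6  4.6] t 4.85 w 31.7 q [ 0.23  0.42 -0.55  2.06  0.32  0.75 -0.68]
```

>>> arm_command(series=[[25, [0, 0, -15], 0], [25, [0, 0, -35], 0], [25, [0, 0, -60], 0], [25, [0, 0, -90], 0], [25, [0, 0, -125], 0], [25, [0, 0, -155], 0], [25, [0, 0, -155], 0], [25, [0, 0, -155], 0]])

```text
t: 5.85
eef_pos: [0.4937, 0.0457, 0.2729]
tool_rot: [0.0, 0.996, -0.084, -0.0]
contact_force: [-0.0, -0.9, -0.7]
gripper_width: 0.368
```

Run:
```python
from h import *
import cv2
plan((.586,.2153,.2735))
a=read_camera("side")
s=3
c=cv2.resize(a[90:270,200:400],None,fx=s,fy=s,interpolation=cv2.INTER_CUBIC)
cv2.imwrite("pics/s4.png",c)
```

```text
shift mm [  62.6 -182.6   -0.6] roll None | pos [0.4937 0.0457 0.2729] th -9.63 F [-0.  -0.9 -0.7] t 5.85 w 31.4 q [ 0.33  0.21 -0.62  1.91  0.14  1.06 -0.52]
```

View pics/s4.png

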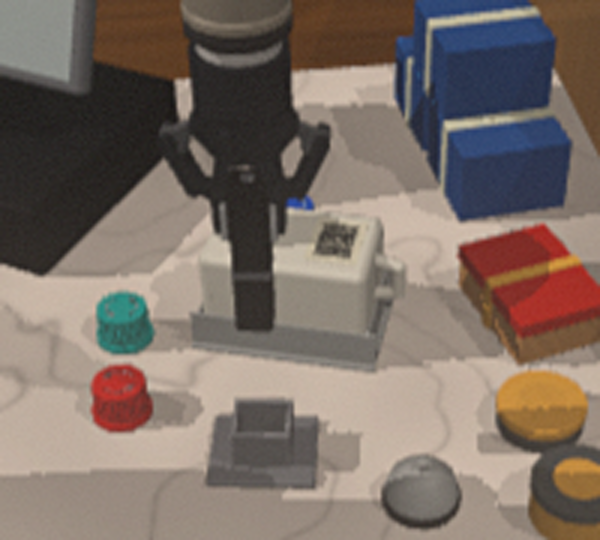

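The scanner is out of its stand and hangs upright in the grip (bar at crop x 232–272), and the stand is empty. I'll move over the label.

>>> arm_command(series=[[25, [8, -23, 0], 0], [25, [20, -58, 0], 0], [25, [35, -100, 0], 0], [25, [48, -140, 0], 0], [25, [58, -168, 0], 0], [25, [63.5, -183, 0], 0], [25, [63.5, -183, 0], 0], [25, [63.5, -183, 0], 0]])

```text
t: 6.9
eef_pos: [0.5872, 0.2142, 0.2729]
tool_rot: [0.001, 0.996, -0.085, -0.0]
contact_force: [0.8, -0.3, -0.8]
gripper_width: 0.368
```

Run:
```python
from h import *
import cv2
plan((.587,.2157,.2735))
a=read_camera("side");b=read_camera("top")
s=3
c=cv2.resize(a[90:270,200:400],None,fx=s,fy=s,interpolation=cv2.INTER_CUBIC)
cv2.imwrite("pics/s5.png",c)
for n in("side","top"): print(n,proj(n,np.array([.587,.2157,.163])),proj(n,np.array([.587,.2157,.113])))
```

```text
shift mm [-0.4 -1.5 -0.6] roll None | pos [0.5872 0.2142 0.2729] th -9.7 F [ 0.8 -0.3 -0.8] t 6.9 w 31.4 q [ 0.01  0.45 -0.63  1.62  0.28  1.17 -0.85]
side [312.37548319 155.66282664] [312.50423136 169.50312242]
top [243.54976383 186.34561541] [247.6681432  189.47693937]
```

View pics/s5.png

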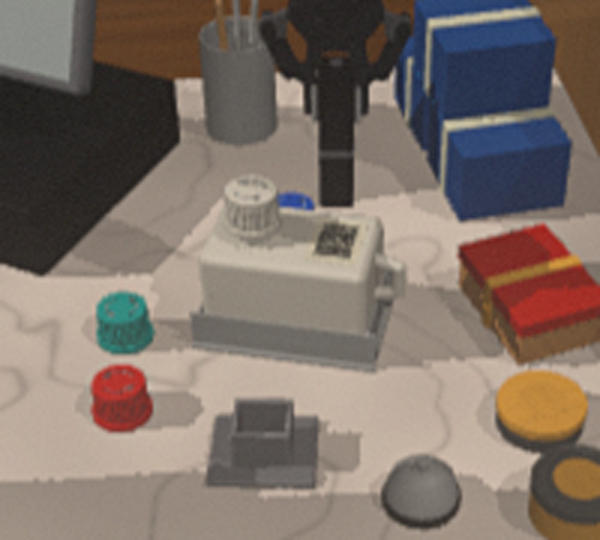

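The scanner bar hangs upright with its lower end at about (312,156) in the full picture, directly over the label at (312,170). Both match the projected positions. I'll hold it still here.

>>> arm_command(series=[[25, [0, 0, 0], 0], [25, [0, 0, 0], 0], [25, [0, 0, 0], 0], [25, [0, 0, 0], 0], [25, [0, 0, 0], 0], [25, [0, 0, 0], 0], [25, [0, 0, 0], 0], [25, [0, 0, 0], 0]])

```text
t: 8.0
eef_pos: [0.5874, 0.2157, 0.2733]
tool_rot: [0.0, 0.996, -0.084, -0.0]
contact_force: [-0.0, 0.4, -0.8]
gripper_width: 0.374
```

>>> arm_command(series=[[25, [0, 0, 0], 0], [25, [0, 0, 0], 0], [25, [0, 0, 0], 0], [25, [0, 0, 0], 0], [25, [0, 0, 0], 0], [25, [0, 0, 0], 0], [25, [0, 0, 0], 0], [25, [0, 0, 0], 0]])

```text
t: 9.0
eef_pos: [0.5874, 0.2157, 0.2733]
tool_rot: [0.0, 0.996, -0.084, 0.0]
contact_force: [-0.7, -0.3, -0.6]
gripper_width: 0.369
```

>>> arm_command(series=[[25, [0, 0, 0], 0], [25, [0, 0, 0], 0], [25, [0, 0, 0], 0], [25, [0, 0, 0], 0]])

```text
t: 9.5
eef_pos: [0.5874, 0.2157, 0.2733]
tool_rot: [0.0, 0.996, -0.084, 0.0]
contact_force: [-0.9, -0.6, -1.5]
gripper_width: 0.371
```

Run:
```python
from h import *
plan((.4937,.0457,.2735))
```

```text
shift mm [-64.  183.3  -0.2] roll None | pos [0.5874 0.2157 0.2733] th -9.63 F [-0.9 -0.6 -1.5] t 9.5 w 31.7 q [ 0.01  0.45 -0.63  1.62  0.28  1.17 -0.85]
```

>>> arm_command(series=[[25, [-8, 23, 0], 0], [25, [-20, 58, 0], 0], [25, [-35, 100, 0], 0], [25, [-48, 140, 0], 0], [25, [-58, 168, 0], 0], [25, [-63.5, 183, 0], 0], [25, [-63.5, 183, 0], 0], [25, [-63.5, 183, 0], 0]])

```text
t: 10.5
eef_pos: [0.4948, 0.0473, 0.2736]
tool_rot: [-0.001, 0.997, -0.083, 0.0]
contact_force: [0.5, 0.2, -1.3]
gripper_width: 0.37
```

>>> arm_command(series=[[25, [0, 0, 0], 0], [25, [0, 0, 20], 0], [25, [0, 0, 45], 0], [25, [0, 0, 70], 0], [25, [0, 0, 90], 0], [25, [0, 0, 100], 0], [25, [0, 0, 100], 0], [25, [0, 0, 100], 0]])

```text
t: 11.5
eef_pos: [0.4949, 0.0463, 0.174]
tool_rot: [-0.0, 0.996, -0.084, 0.001]
contact_force: [-0.5, 0.3, -1.0]
gripper_width: 0.367
```

Run:
```python
from h import *
import cv2
plan((.4941,.0459,.1185))
a=read_camera("side")
s=5
c=cv2.resize(a[150:260,225:345],None,fx=s,fy=s,interpolation=cv2.INTER_CUBIC)
cv2.imwrite("pics/s6.png",c)
```

```text
shift mm [-0.7  0.5 55.5] roll None | pos [0.4949 0.0463 0.174 ] th -9.61 F [-0.5  0.3 -1. ] t 11.5 w 31.4 q [ 0.29  0.34 -0.6   2.02  0.25  0.86 -0.62]
```

View pics/s6.png

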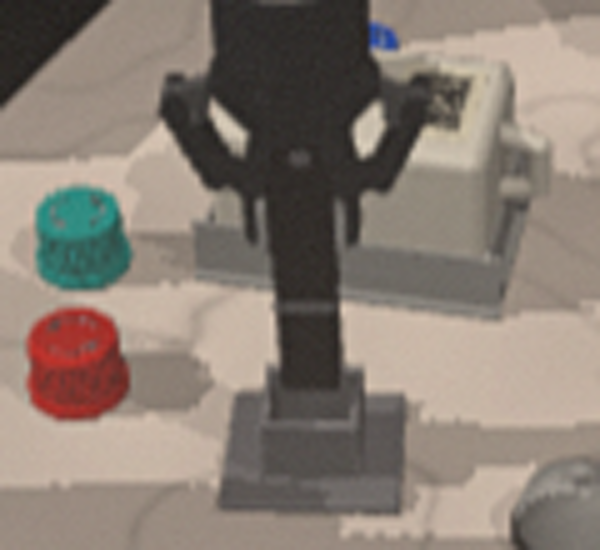

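The bar's lower end (crop x 280–342) is centred over the socket (265–362). I'll lower it in.

>>> arm_command(series=[[25, [0, 0, 12], 0], [25, [0, 0, 24], 0], [25, [0, 0, 36], 0], [25, [0, 0, 46], 0], [25, [0, 0, 52], 0], [25, [0, 0, 54.5], 0], [25, [0, 0, 54.5], 0], [25, [0, 0, 54.5], 0]])

```text
t: 12.55
eef_pos: [0.4945, 0.0459, 0.119]
tool_rot: [-0.0, 0.996, -0.084, 0.0]
contact_force: [0.4, -1.2, -0.4]
gripper_width: 0.371
```

Run:
```python
from h import *
plan((.4941,.0459,.1185))
```

```text
shift mm [-0.4  0.1  0.5] roll None | pos [0.4945 0.0459 0.119 ] th -9.63 F [ 0.4 -1.2 -0.4] t 12.55 w 31.7 q [ 0.25  0.42 -0.57  2.06  0.33  0.75 -0.69]
```

>>> arm_command(series=[[25, [0, 0, 0.8], 0], [25, [0, 0, 0.8], 0], [35, [0, 0, 0.8], 0], [45, [0, 0, 0.8], 0], [55, [0, 0, 0.8], 0], [65, [0, 0, 0.8], 0], [65, [0, 0, 0.8], 0], [65, [0, 0, 0.8], 0]])

```text
t: 13.55
eef_pos: [0.4943, 0.0459, 0.118]
tool_rot: [-0.0, 0.996, -0.084, 0.0]
contact_force: [1.2, 0.3, -0.0]
gripper_width: 0.762
```

>>> arm_command(series=[[70, [0, 0, -20], 0], [75, [0, 0, -45], 0], [85, [0, 0, -75], 0], [85, [0, 0, -110], 0], [85, [0, 0, -145], 0], [85, [0, 0, -145], 0]])

```text
t: 14.3
eef_pos: [0.4958, 0.0464, 0.2657]
tool_rot: [-0.0, 0.996, -0.084, 0.003]
contact_force: [-0.4, -0.3, -0.2]
gripper_width: 0.994
```

Run:
```python
from h import *
import cv2
plan((.5058,.2420,.26),np.radians(20))
a=read_camera("side")
s=5
c=cv2.resize(a[150:260,225:345],None,fx=s,fy=s,interpolation=cv2.INTER_CUBIC)
cv2.imwrite("pics/s7.png",c)
```

```text
shift mm [ -22.9 -194.5    5.7] roll -0.517 | pos [0.4958 0.0464 0.2657] th -9.63 F [-0.4 -0.3 -0.2] t 14.3 w 84.9 q [ 0.34  0.22 -0.64  1.92  0.15  1.04 -0.53]
```

View pics/s7.png

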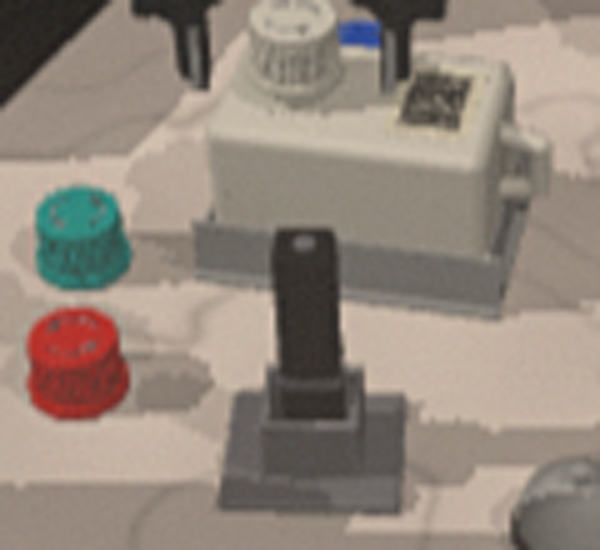

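The scanner is back upright in its socket (crop 305,240 to 310,415). Next I'll hover over the cap.

>>> arm_command(series=[[85, [-3, -25, 0], 0], [85, [-8, -70, 0], 0], [85, [-13, -120, 0], 0], [85, [-18, -165, 0], 0], [85, [-21.5, -195, 20], 0], [85, [-21.5, -195, 48], 0], [85, [-21.5, -195, 48], 0], [85, [-21.5, -195, 48], 0]])

```text
t: 15.35
eef_pos: [0.5057, 0.2414, 0.2151]
tool_rot: [0.0, 0.996, -0.084, -0.0]
contact_force: [-0.8, -0.0, -0.0]
gripper_width: 0.995
```

>>> arm_command(series=[[85, [0, 0, 0], 0], [85, [0, 0, 0], 0], [85, [0, 0, 0], 0]])

```text
t: 15.72
eef_pos: [0.5059, 0.2417, 0.2155]
tool_rot: [-0.0, 0.996, -0.084, 0.0]
contact_force: [1.2, 0.3, -0.2]
gripper_width: 0.998
```

Run:
```python
from h import *
import cv2
plan((.506,.2420,.145))
a=read_camera("side");b=read_camera("top")
s=6
c=cv2.resize(a[110:200,230:350],None,fx=s,fy=s,interpolation=cv2.INTER_CUBIC)
cv2.imwrite("pics/s8.png",c); cv2.imwrite("pics/t8.png",cv2.resize(b[150:290,190:370],None,fx=4,fy=4,interpolation=cv2.INTER_CUBIC))
```

```text
shift mm [ 0.  -0.3 70.5] roll None | pos [0.5059 0.2417 0.2155] th -9.65 F [ 1.2  0.3 -0.2] t 15.72 w 85.2 q [-0.01  0.41 -0.69  1.83  0.3   1.01 -0.99]
```

View pics/s8.png

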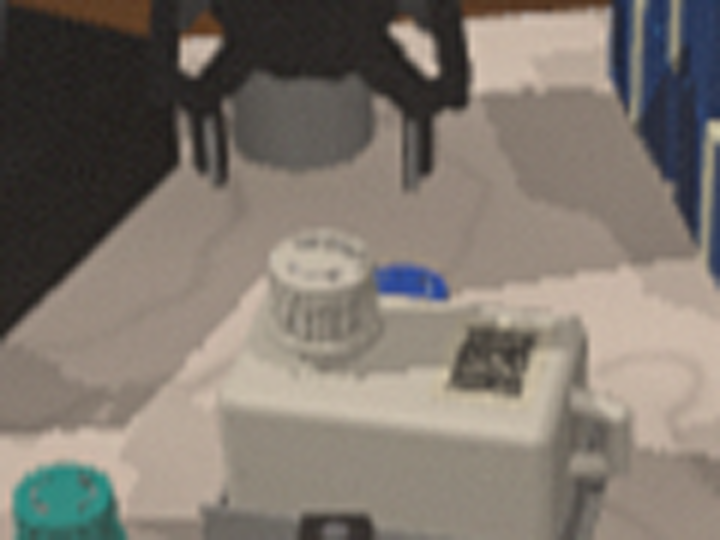

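View pics/t8.png

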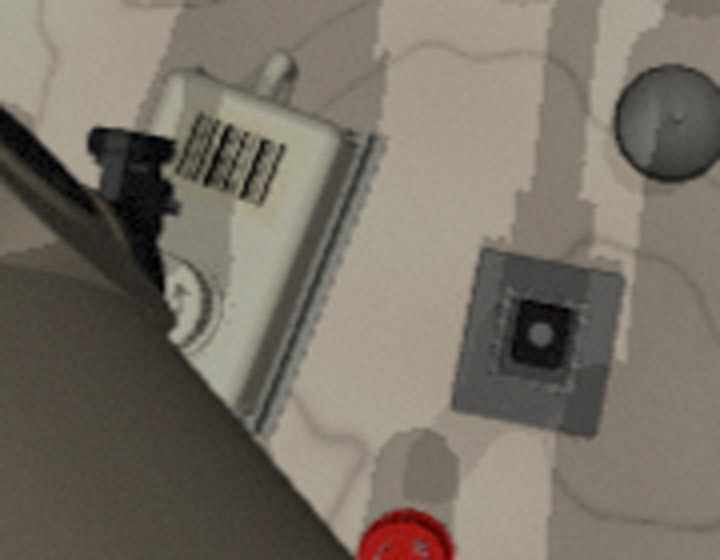

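Run:
```python
from h import *
p=np.array([.5059,.2417,0])
for z in(.213,.162,.142): print(z,(proj("side",p+[0,0,z])-[230,110]+.5)*6)
```

```text
0.213 [319.18272595 173.13396385]
0.162 [324.54327191 261.89925515]
0.142 [326.57125624 295.48065186]
```

Over the cap, the fingers' midpoint is at crop x≈315 and the cap axis at ≈321, which agrees with the projection to under 1 mm. The top view shows the scanner standing squarely in its socket at about (540,335) in the crop. I'll go down.

>>> arm_command(series=[[85, [0, -0.3, 20], 0], [85, [0, -0.3, 40], 0], [85, [0, -0.3, 58], 0], [85, [0, -0.3, 68], 0], [85, [0, -0.3, 70], 0], [70, [0, -0.3, 70], 0], [58, [0, -0.3, 70], 0], [58, [0, -0.3, 70], 0]])

```text
t: 16.82
eef_pos: [0.506, 0.2422, 0.1455]
tool_rot: [-0.0, 0.996, -0.084, 0.0]
contact_force: [0.5, 0.1, 0.4]
gripper_width: 0.681
```

Run:
```python
from h import *
import cv2
plan((.506,.2420,.145))
a=read_camera("side")
s=6
c=cv2.resize(a[110:200,230:350],None,fx=s,fy=s,interpolation=cv2.INTER_CUBIC)
cv2.imwrite("pics/s9.png",c)
```

```text
shift mm [0.  0.2 0.5] roll None | pos [0.506  0.2422 0.1455] th -9.63 F [0.5 0.1 0.4] t 16.82 w 58.2 q [-0.05  0.49 -0.65  1.89  0.38  0.88 -1.06]
```

View pics/s9.png

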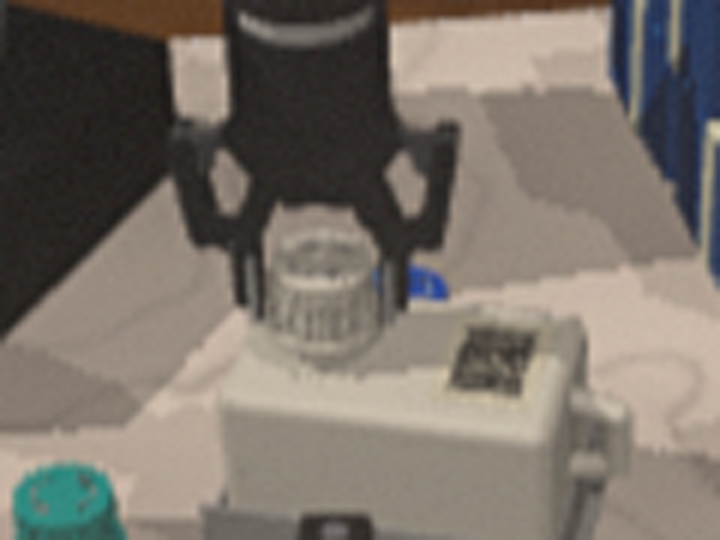

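The cap is centred between the pads: inner faces at crop x≈262 and 381, cap at 270–373, tips near the rim. I'll close on it.

>>> arm_command(series=[[50, [0, 0, 0], 0], [44, [0, 0, 0], 0], [44, [0, 0, 0], 0], [44, [0, 0, 0], 0], [44, [0, 0, 0], 0]], squeeze=80)

```text
t: 17.5
eef_pos: [0.5059, 0.2421, 0.1451]
tool_rot: [-0.0, 0.996, -0.084, 0.0]
contact_force: [-0.6, -1.4, 4.6]
gripper_width: 0.575
```

>>> arm_command(series=[[44, [0, 0, 2], 0], [44, [0, 0, 4], 0], [44, [0, 0, 5], 0], [44, [0, 0, 5], 0], [44, [0, 0, 5], 0]])

```text
t: 18.12
eef_pos: [0.5059, 0.2421, 0.1406]
tool_rot: [0.0, 0.996, -0.084, 0.0]
contact_force: [-2.1, -2.2, 9.5]
gripper_width: 0.573
```

Run:
```python
from h import *
plan((.506,.2420,.145))
```

```text
shift mm [ 0.1  0.1 -4.4] roll None | pos [0.5059 0.2421 0.1406] th -9.63 F [-2.1 -2.2  9.5] t 18.12 w 48.9 q [-0.06  0.5  -0.64  1.89  0.38  0.87 -1.06]
```

>>> arm_command(series=[[44, [0, 0, 1.5], 0], [44, [0, 0, 2.5], 0], [44, [0, 0, 2.5], 0], [44, [0, 0, 2.5], 0]])

```text
t: 18.62
eef_pos: [0.5059, 0.2421, 0.1383]
tool_rot: [0.0, 0.996, -0.084, 0.0]
contact_force: [-3.6, -2.1, 11.8]
gripper_width: 0.571
```

The wrist reads 11.8 N, so the cap is about 7 mm down. I'll twist it anticlockwise (negative roll).

>>> arm_command(series=[[44, [0, 0, 0], -0.1], [44, [0, 0, 0], -0.25], [44, [0, 0, 0], -0.4], [44, [0, 0, 0], -0.55], [44, [0, 0, 0], -0.7], [44, [0, 0, 0], -0.85], [44, [0, 0, 0], -1.0], [44, [0, 0, 0], -1.15]])

```text
t: 19.62
eef_pos: [0.5095, 0.2433, 0.1396]
tool_rot: [0.0, 0.881, 0.473, 0.004]
contact_force: [8.5, 1.2, 10.0]
gripper_width: 0.573
```

>>> arm_command(series=[[44, [0, 0, 0], -0.08], [44, [0, 0, 0], -0.1], [44, [0, 0, 0], -0.1]])

```text
t: 20.0
eef_pos: [0.5097, 0.2436, 0.1397]
tool_rot: [0.0, 0.858, 0.514, 0.004]
contact_force: [7.0, 0.2, 10.0]
gripper_width: 0.576
```

Run:
```python
from h import *
import cv2
plan((.506,.2420,.145)); print(status.get_obs()["torque"])
a=read_camera("side")
s=6
c=cv2.resize(a[110:200,230:350],None,fx=s,fy=s,interpolation=cv2.INTER_CUBIC)
cv2.imwrite("pics/s10.png",c)
```

```text
shift mm [-3.2 -2.5 -5.3] roll None | pos [0.5097 0.2436 0.1397] th 61.92 F [ 7.   0.2 10. ] t 20.0 w 49.2 q [ 0.14  0.6  -0.93  1.88  0.59  0.95  0.02]
[ 0.17116516 -1.39828018 -0.06211432]
```

View pics/s10.png

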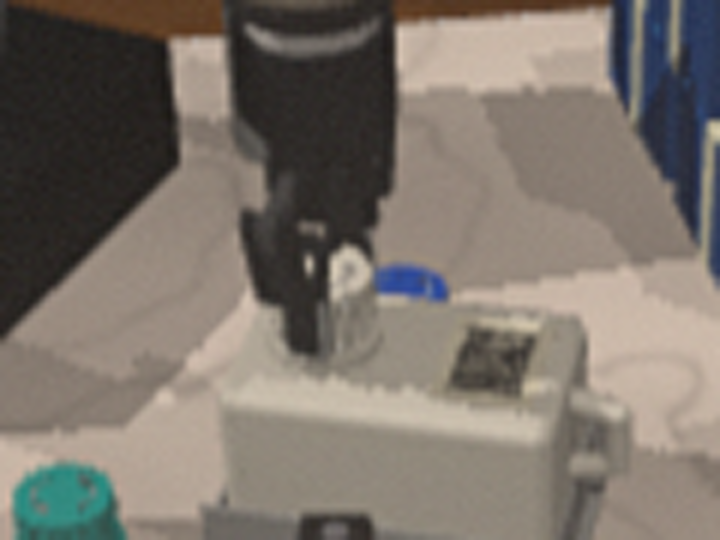

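The gripper has turned 71.5° about the cap with little residual moment about z. The tool was pushed about 4 mm sideways (7 N), which means the cap axis sits a few mm further along +y than I had it. I'll relieve that side load before lifting.

>>> arm_command(series=[[44, [1.5, 1.3, 0], 0], [44, [3, 2.5, 0], 0], [44, [3, 2.5, 0], 0], [44, [3, 2.5, 0], 0]])

```text
t: 20.55
eef_pos: [0.5099, 0.2438, 0.1385]
tool_rot: [0.0, 0.857, 0.515, 0.001]
contact_force: [-1.1, -3.5, 12.4]
gripper_width: 0.574
```

Run:
```python
from h import *
plan((.506,.2420,.145)); print(status.get_obs()["torque"])
```

```text
shift mm [-3.4 -2.6 -6.5] roll None | pos [0.5099 0.2438 0.1385] th 61.98 F [-1.1 -3.5 12.4] t 20.55 w 49.0 q [ 0.13  0.6  -0.92  1.87  0.59  0.96  0.03]
[-0.49688534  0.37189747 -0.01942288]
```

>>> arm_command(series=[[44, [0, 0, -3], 0], [44, [0, 0, -6], 0], [44, [0, 0, -8], 0], [44, [0, 0, -10], 0], [44, [0, 0, -11], 0], [44, [0, 0, -11], 0]])

```text
t: 21.3
eef_pos: [0.5098, 0.2438, 0.1483]
tool_rot: [-0.0, 0.857, 0.515, 0.0]
contact_force: [4.0, 2.7, -3.1]
gripper_width: 0.576
```

Run:
```python
from h import *
plan((.506,.2420,.145)); print(status.get_obs()["torque"])
```

```text
shift mm [-3.3 -2.5  3.3] roll None | pos [0.5098 0.2438 0.1483] th 61.99 F [ 4.   2.7 -3.1] t 21.3 w 49.2 q [ 0.14  0.59 -0.93  1.87  0.57  0.98  0.04]
[ 0.49564666 -0.96316056 -0.04181938]
```

>>> arm_command(series=[[44, [0, 0, -2], 0], [44, [0, 0, -4], 0], [44, [0, 0, -6], 0], [44, [0, 0, -6], 0]])

```text
t: 21.8
eef_pos: [0.5097, 0.2438, 0.1545]
tool_rot: [-0.0, 0.857, 0.515, 0.0]
contact_force: [4.4, 1.6, -1.7]
gripper_width: 0.575
```

Run:
```python
from h import *
import cv2
plan((.506,.2420,.145)); print(status.get_obs()["torque"])
a=read_camera("side")
s=6
c=cv2.resize(a[110:200,230:350],None,fx=s,fy=s,interpolation=cv2.INTER_CUBIC)
cv2.imwrite("pics/s11.png",c)
```

```text
shift mm [-3.3 -2.4  9.5] roll None | pos [0.5097 0.2438 0.1545] th 61.99 F [ 4.4  1.6 -1.7] t 21.8 w 49.1 q [ 0.15  0.58 -0.94  1.86  0.56  0.99  0.04]
[ 0.46950744 -0.98387622 -0.04316709]
```

View pics/s11.png

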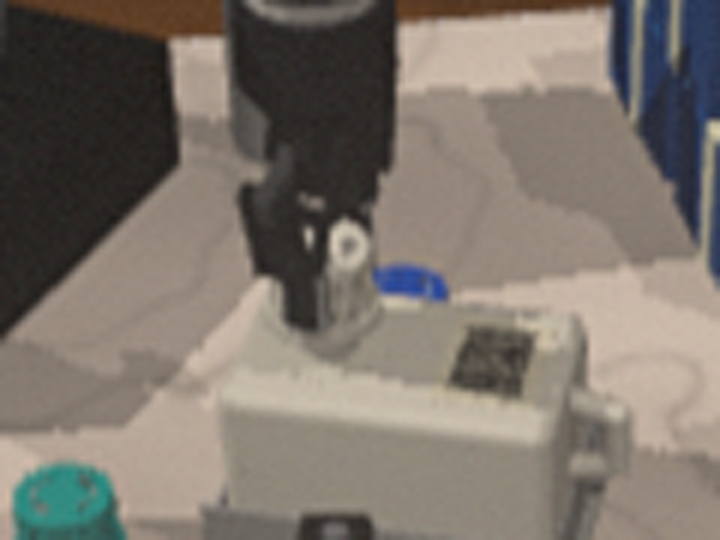

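The cap is rising with the fingers and the force is small, so I'll keep lifting.

>>> arm_command(series=[[44, [0, 0, -5], 0], [44, [0, 0, -12], 0], [44, [0, 0, -20], 0], [44, [0, 0, -30], 0], [44, [0, 0, -42], 0], [44, [0, 0, -52], 0], [44, [0, 0, -58], 0], [44, [0, 0, -58], 0]])

```text
t: 22.85
eef_pos: [0.5095, 0.2436, 0.213]
tool_rot: [0.0, 0.857, 0.515, 0.0]
contact_force: [-0.7, -0.5, -1.0]
gripper_width: 0.574
```

>>> arm_command(series=[[44, [0, 0, 0], 0], [44, [0, 0, 0], 0], [44, [0, 0, 0], 0], [44, [0, 0, 0], 0]])

```text
t: 23.35
eef_pos: [0.5093, 0.2436, 0.2124]
tool_rot: [-0.0, 0.857, 0.515, -0.0]
contact_force: [-0.3, 0.0, -0.9]
gripper_width: 0.577
```

Run:
```python
from h import *
import cv2
plan((.5098,.2438,.213)); print(status.get_obs()["torque"])
a=read_camera("side");b=read_camera("top")
s=6
c=cv2.resize(a[100:200,230:350],None,fx=s,fy=s,interpolation=cv2.INTER_CUBIC)
cv2.imwrite("pics/s12.png",c);cv2.imwrite("pics/t12.png",cv2.resize(b[150:290,190:370],None,fx=4,fy=4,interpolation=cv2.INTER_CUBIC))
cv2.imwrite("pics/s12f.png",a)
```

```text
shift mm [ 0.5  0.4 -0.6] roll None | pos [0.5093 0.2436 0.2124] th 62.0 F [-0.3  0.  -0.9] t 23.35 w 49.3 q [ 0.19  0.52 -0.99  1.81  0.49  1.08  0.1 ]
[ 0.02354073  0.0049271  -0.00283536]
```

View pics/s12.png

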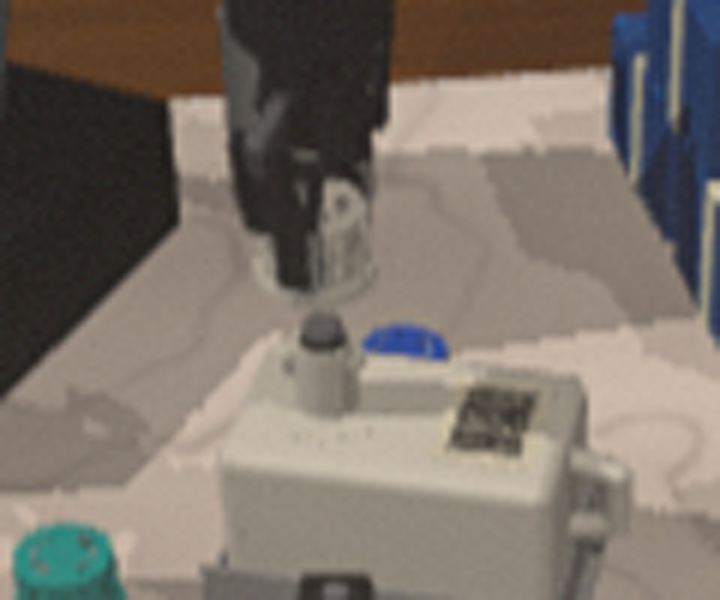

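View pics/t12.png

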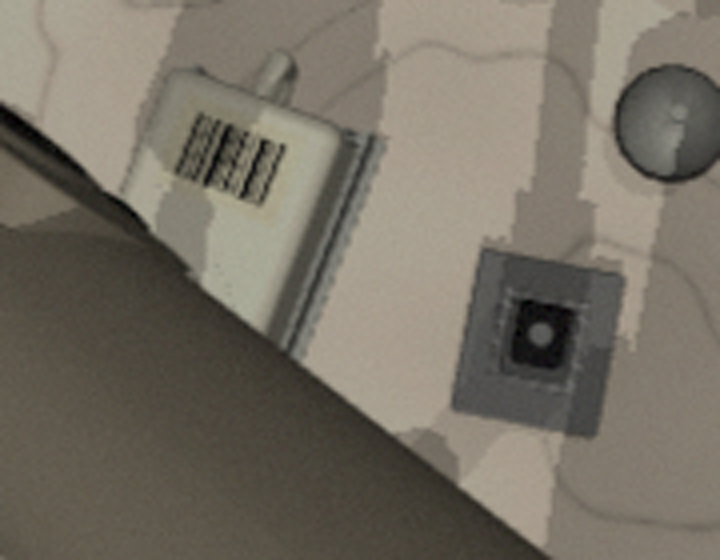

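View pics/s12f.png

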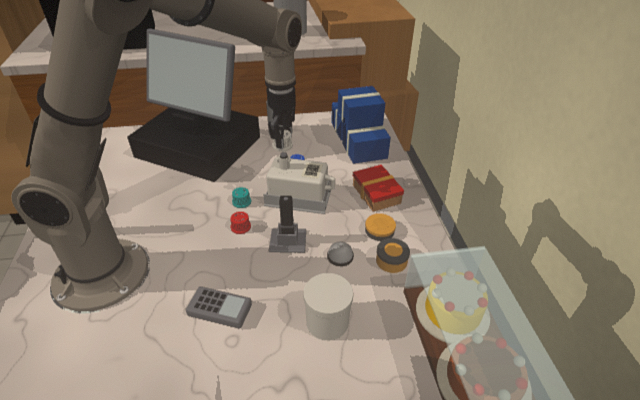

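The cap is off and held above the bare neck (neck at crop (322,325), cap rim at (314,285)), and the scanner and bystanders are in place. I'll overlay the expected cap pose as a check.

Run:
```python
from h import *
import cv2
a=cv2.imread("pics/s12f.png"); s=6
c=cv2.resize(a[100:200,230:350],None,fx=s,fy=s,interpolation=cv2.INTER_CUBIC)
t=np.linspace(0,2*np.pi,60)
for xy,r,z,col in(((.506,.2445),.015,.15,(0,255,0)),((.506,.2445),.029,.19,(255,0,0)),((.506,.2445),.029,.197,(255,255,0)),((.506,.2445),.025,.230,(0,0,255))):
    P=np.c_[xy[0]+r*np.cos(t),xy[1]+r*np.sin(t),np.full(60,z)]
    p=(proj("side",P)-[230,100]+.5)*s-[4,0]
    cv2.polylines(c,[p.astype(int)],True,col,1,cv2.LINE_AA)
cv2.imwrite("pics/o12.png",c)
b=cv2.imread("pics/side0.png"); d=cv2.absdiff(a,b)
```

```text
(no output)
```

View pics/o12.png

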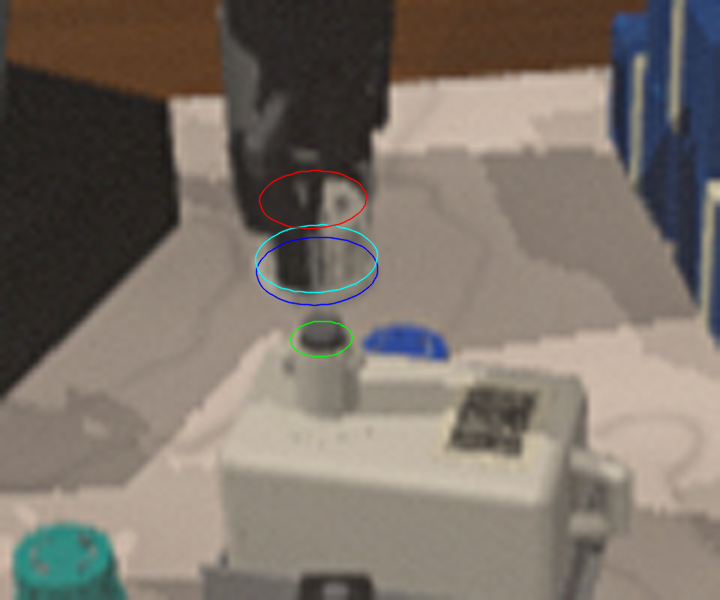

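Run:
```python
from h import *
plan((.5098,.2438,.213)); print(bot.hand_in())
```

```text
shift mm [ 0.4  0.3 -0.6] roll None | pos [0.5093 0.2436 0.2124] th 62.0 F [ 0.1  0.7 -0.9] t 23.45 w 48.9 q [ 0.19  0.52 -0.99  1.81  0.49  1.08  0.1 ]
the job is handed in; nothing more can be done
None
```

I finished the job in the order asked and handed it in at 23.5 s, still holding the cap.

- **Scanner:** I held it upright about 5 cm above the middle of the label, steady for about 2.5 s. I then stood it back in its stand, and both cameras show it upright in the socket.
- **Cap:** I pressed it down about 7 mm (11.8 N), turned it anticlockwise 71.5° and lifted it straight off.
- **Final pose:** The cap is gripped level, with its centre about 60 mm above the mouth by arm readings. The side view agrees to about 1–2 mm. The scanner and the other items look unmoved.

**Disagreement:** During the twist the tool was pushed about 4 mm sideways with 7–8 N, and the press eased to about 10 N. The cap axis was about 3 mm further along +y than I had estimated. I took off the side load before lifting, and the cap came free with only small forces of about 5 N or less.

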